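Clamp the date carton shut in the jig

TASK

The lid of the freshly glued date carton has to be held down while it sets. Without picking anything up, push the carton back along the jig's plate until its far face is flat against the wooden stop, and then flip the clamp's handle over towards the carton so that it snaps shut and its rubber foot presses on the lid. Leave the carton flat against the stop and the other things on the table where they are.

Things in the scene. Friction and masses are not known exactly. Their poses are not given: they have to be found in the camera images.
- jig: Fixed jig: plywood plate 280 x 240 mm, 12 mm thick, with an upright wooden stop (200 mm along y, 12 mm thick, top edge 57 mm above the table) and a steel lever clamp behind the stop's middle. Origin at table height under the middle of the stop's front face. x points from the carton side through the stop to the clamp, y along the stop, z up. Plate: x -210 to +70, y -120 to +120 mm.
- carton: Closed cardboard carton of dates, loose on the jig's plate in front of the stop, 90 mm (x) by 150 mm (y), 56 mm high, 0.3 to 0.65 kg. Origin at the centre of its underside; its +x face goes against the stop. It starts 35 to 60 mm short of the stop, a little skewed (up to 0.14 rad), and slides when pushed; an even push squares it against the stop.
- carton_left (a point): Point on the carton's +x face, 70 mm to the +y side of its middle, half-way up (28 mm). With the carton flat against the stop its x in the jig frame is 0.
- carton_right (a point): Point on the carton's +x face, 70 mm to the -y side of its middle, half-way up (28 mm). With the carton flat against the stop its x in the jig frame is 0.
- clamp (a joint): Angle (rad) of the clamp lever (handle and arm in one piece). 0 = open: handle leans 0.5 rad from upright away from the carton, arm raised. Grows as the handle swings towards the carton (jig -x). An over-centre spring drives it away from 0.5 (handle upright), so past 0.5 it snaps over; 4 to 5 N at the handle starts it. About 1.0 = closed on a carton; 1.03 = end stop.
- handle_tip (a point): End of the handle's core, 110 mm from the pivot. The black rubber handle, radius 10 mm, reaches 10 mm beyond it with a round end and runs 55 mm back from it towards the pivot. It swings in the jig's middle plane (jig y = 0). Open, this point is 177 mm above the table at jig x = 83 mm; upright, 190 mm at x = 30 mm; closed, 177 mm at x = -23 mm.
- clamp_pivot (a point): The clamp lever's level hinge axis (along jig y), at jig x = 30, y = 0, z = 80 mm. The bracket's steel cheeks stand beside it up to z = 94 mm and back to x = 54 mm. From here a 68 mm arm carries the rubber foot: raised, at z = 125 to 145 mm over jig x = 0 to -25 mm; closed, it presses down on the carton's lid 38 mm in front of the stop.
- tape: Bystander, to be left alone: a roll of yellow packing tape lying flat, 90 mm across, 45 mm high, beside the jig's far left. Origin at the centre of its underside.
- jar: Bystander, to be left alone: an amber glass jar with a white cap and label, 64 mm across, 85 mm high, beside the jig's plate, left (+y). Origin at the centre of its underside.
- calculator: Bystander, to be left alone: a black pocket calculator lying flat, 130 x 85 x 14 mm, beside the jig's plate, right (-y). Origin at the centre of its underside.
- blockbox: Bystander, to be left alone: a small paper box, 70 x 50 mm, 45 mm high, beside the jig's far right. Origin at the centre of its underside.
- dish: Bystander, to be left alone: a steel sample bowl, 90 mm across, 35 mm high, on the table to the left of the jig. Origin at the centre of its underside.
- weight: Bystander, to be left alone: a brass scale weight, 50 mm across, 68 mm high, standing on the jig's plate behind the stop, to the right of the clamp. Origin at the centre of its underside.
Mind the look-alikes: they are no part of the job. What is shaped like the carton but purple is not meant.

How it is judged (in metres and radians):
On the way, in this order (a step that is already met when the one before it is completed fails the run):
1. the carton is flat against the stop while the clamp is still open (x of each of carton_left, carton_right in the frame of jig above -0.006 m and value of joint clamp below 0.4 rad), for 0.2 s.
2. the clamp has snapped over and its foot presses on the carton (value of joint clamp above 0.93 rad and contact force between clamp and carton above 2 N), for 0.2 s.
At the end, for the whole second after the job is handed in: Both ends of the carton's far face are within 6 mm of the stop, the carton stands flat on the plate and at rest, and the clamp lever is over (beyond 0.93 rad) with its foot pressing on the carton with more than 2 N (all of step 2 and x of each of carton_left, carton_right in the frame of jig above -0.006 m and angle between carton's own z axis and vertical below 0.08 rad and height (world z) of carton below 0.02 m and linear speed of carton below 0.02 m/s); the robot touches nothing.
It fails at once if the carton is lifted off the plate or tipped (more than 15 mm, or 0.2 rad) (height (world z) of carton above 0.027 m or angle between carton's own z axis and vertical above 0.2 rad).
It fails at once if one of the other things is moved by more than 25 mm (distance of any of tape, jar, calculator, blockbox, dish, weight from where it was at the start of the episode above 0.025 m).
It also fails if it takes over 42 s, if anything falls off the work surface, if the arm or the gripper's body presses on something with over 40 N, if the wrist force passes 120 N, or if a joint passes its speed limit or range.

ROBOT

A 6-joint arm with a two-finger parallel gripper is mounted at the origin on the work surface. World frame = base frame: x ahead of the robot, y to its left, z up, the work surface at z = 0. Lengths are in mm, angles in degrees, forces in N, time in s.
With the tool pointing down it reaches from about 300 to 850 mm from the base axis. Payload 4.2 kg.
Tool frame: the origin (TCP) lies on the centre line of the jaws, within the pads' length; the fingertips stand 14 mm ahead of it and the grasp point (between the pads) lies 5 mm behind it (env.finger_overhang is the z of the fingertips in the tool frame, in mm); z points along the fingers, y is the line along which they close (so a half turn about z gives the same grasp; the last joint's range is limited). The gripper opens to 91 mm and grips with 3 to 60 N. Pads are 32 mm wide; open, the fingers measure 118 mm over their backs; the gripper's body (76 mm by 178 mm) begins 60 mm behind the grasp point.
Start: joints at [-65.145, 18.312, 89.639, -0, 72.044, -1.146], TCP at [252.077, -516.819, 195.676] pointing down, gripper open.
Joint ranges: [-177.97, 177.97], [-48.28, 115.42], [12.27, 149.76], [-77.06, 257.06], [2.81, 150.46], [-146.56, 146.56]. Speed limits (degrees/s): [147.25, 147.25, 180, 180, 180, 180].

INTERFACE

Orientations are given as [roll, pitch, yaw] about the fixed x, y, z axes, in that order (R = Rz(yaw) Ry(pitch) Rx(roll)).
In Python, from workcell import sensors, viewer, env gives the robot as it stands. The module is installed in compiled form; this text tells all that it offers.
- The arm moves only by the tool step_arm, never from a script. Its argument "plan" is one flat list of numbers, 6 for each row, row after row: the shift along the tool's x, y, z in cm, then the turn, a rotation vector about the tool's x, y, z in rad. In form: [x, y, z, wx, wy, wz, x, y, z, wx, wy, wz, ...]. A call has 1 to 5 rows; each row shifts and turns the commanded pose from where the row before left it, along the tool's axes as they then stand; what a row does not reach is not made up. A row lasts 1/12 s, in which the tool goes at most 41.7 mm and 7.16 degrees, less where a joint would pass 70% of its speed; a pose out of reach is approached as far as the arm can. A call is refused whole if a number of a shift passes 4.17 or a number of a turn 0.125, either way. A call with a gripper value outside its range is refused whole. "hand" is the finger opening in cm, from 0 to 9.12, set as the call begins (left out, the last holds). The fingers move at their own pace and stop on an object; "newtons" is the grip in N (left out, the last holds). Time passes only in rows, so rows that do not move let the fingers close. It gives the time, the measured TCP pose, the force, the opening and the grip force at its end, in the units of the state.
- sensors.state(): the state, without advancing time (a new reading comes with each control period).
- viewer.grab_frame(name): name is "side" or "top" or "wrist"; returns a dict with "img" (480x640x3 uint8, red, green, blue), "fx", "fy", "cx", "cy" (pixels), "position" and "attitude" of the camera in the world. Camera axes: x right, y down, z forward; pixel columns grow to the right and rows downward; lengths in mm; the calibration is good to about 2 mm. A picture is of the moment at which its call begins. There is no depth.
- env.job_done(): hands the job in; it is judged then, once.
Trained networks look in a picture, given as the dict that the camera call returned (one of the last four; its "shot" number tells which), for a name from the list of things; names that differ only in an ending like _2 or _b are one class to them, and where a whole thing is asked for, a point or a joint stands for the part that bears it (a point fixed in the world has none). Each returns a list of dicts, best first, with "score" (0 to 1); they miss things now and then, are a little off and sometimes report something else, mostly with a low value. They report only what shows in the picture. A call takes as long as a camera call. They do not tell look-alikes from the thing itself.
- viewer.boxes_of(name, picture): "location" ([column, row] in pixels, amid what is visible of it).
- viewer.pinpoint(name, picture): "location" ([column, row] in pixels: a listed point, or the origin of a listed thing).
The state is a dict: "time_s": time; "qpos": joint angles; "qvel": joint speeds; "effort": joint torques, N m; "ee_pos": TCP position; "ee_rot": TCP orientation; "force": force on the tool from outside, world axes, zero at the start; "torque": the same for the moment, N m; "gripper_width": finger opening in mm; "gripper_force": force on a finger pad.
Only numpy, scipy, OpenCV 4.12 (cv2) and the standard library are available. Lean on these libraries where they do the work, as an engineer would, in place of code of your own. Each camera call takes 0.05 s, during which the arm holds its last target. There are 200 camera calls.

## Working session

There is one attempt and no reset: what is moved stays moved. The work goes in short steps, Python scripts to look and compute and a tool call to move; the robot and the scene stay as the last step left them, time stands still between calls to the robot, and variables do not carry over. Pictures are saved under pics/ and viewed, at most 10 in all, crops included, and the job is handed in when it is done.

Besides the shell and the picture viewer there is one more tool, called as name(argument=value, ...) on one line, values as JSON. step_arm: Moves the arm, as the interface text tells. Its arguments: {"type":"object","properties":{"plan":{"type":"array","items":{"type":"number"}},"hand":{"type":"number"},"newtons":{"type":"number"}},"required":["plan"]}

```bash
mkdir -p pics; cat > h.py <<'E'
import numpy as np, cv2
from scipy.spatial.transform import Rotation as R
from workcell import sensors, viewer, env
def Rc(f):
    a=np.array(f["attitude"],float)
    return a if a.shape==(3,3) else (R.from_quat(a).as_matrix() if a.size==4 else R.from_euler('xyz',a,degrees=True).as_matrix())
def ray(f,p):
    d=Rc(f)@np.array([(p[0]-f["cx"])/f["fx"],(p[1]-f["cy"])/f["fy"],1]);return np.array(f["position"]),d
def atz(f,p,z):
    o,d=ray(f,p);return o+d*(z-o[2])/d[2]
def proj(f,X):
    c=Rc(f).T@(np.array(X,float)-np.array(f["position"]));return np.array([f["cx"]+f["fx"]*c[0]/c[2],f["cy"]+f["fy"]*c[1]/c[2]])
E
python3 - <<'E'
from h import *
z=dict(jig=0,carton=12,carton_left=40,carton_right=40,handle_tip=177,clamp_pivot=80,tape=0,jar=0,calculator=0,blockbox=0,dish=0,weight=12)
for n in("top","side"):
    f=viewer.grab_frame(n);cv2.imwrite(f"pics/{n}0.png",f["img"][:,:,::-1]);print(n,f["position"],f["attitude"],f["fx"])
    for k in z:
        print(k,[(np.round(d["location"]),round(d["score"],2),atz(f,d["location"],z[k]).round()[:2]) for d in viewer.pinpoint(k,f)[:3]])
print(sensors.state())
E
```

```text
top [ 376.57735497   53.20498801 1102.40896449] [-173.44906338   -0.70576297  -91.61100667] 493.2060392721705
jig [(array([290., 199.]), 0.62, array([609.,  97.]))]
carton [(array([226., 364.]), 0.71, array([247., 242.])), (array([287., 237.]), 0.68, array([521., 105.])), (array([474., 272.]), 0.57, array([ 432., -309.]))]
carton_left [(array([189., 379.]), 0.93, array([224., 314.])), (array([253., 220.]), 0.89, array([556., 177.])), (array([473., 232.]), 0.72, array([ 519., -303.]))]
carton_right [(array([514., 285.]), 0.96, array([ 400., -383.])), (array([312., 211.]), 0.77, array([573.,  48.])), (array([229., 327.]), 0.67, array([328., 231.]))]
handle_tip [(array([279., 140.]), 0.73, array([688., 108.])), (array([212., 269.]), 0.38, array([442., 238.]))]
clamp_pivot [(array([287., 180.]), 0.59, array([633., 100.]))]
tape [(array([199., 198.]), 0.8, array([617., 303.])), (array([323., 177.]), 0.59, array([659.,  21.])), (array([286., 238.]), 0.29, array([521., 107.]))]
jar [(array([213., 268.]), 0.78, array([458., 272.])), (array([288., 179.]), 0.42, array([656., 102.]))]
calculato
[... 1641 characters left out ...]
559., 402.]))]
weight []
{'time_s': 1.3, 'qpos': array([-6.51449227e+01,  1.83128107e+01,  8.96419418e+01,  2.35731616e-04,
        7.20424107e+01, -1.14484728e+00]), 'qvel': array([-0.04593573, -0.06222035,  0.03703526, -0.09963184,  0.13546109,
        0.04837002]), 'effort': array([ 2.18408255e-03, -4.12348509e+01, -2.32225657e+01,  7.28956866e-02,
        3.75706551e-02,  2.70115514e-06]), 'ee_pos': array([ 252.07548945, -516.80383315,  195.64681815]), 'ee_rot': array([ 1.79997159e+02, -1.67528689e-04,  2.59998519e+01]), 'force': array([-0.30147054, -0.57818862, -0.2521251 ]), 'torque': array([0.04785914, 0.03551712, 0.0206963 ]), 'gripper_force': 0.0, 'gripper_width': 90.93080904849816}
```

View pics/top0.png

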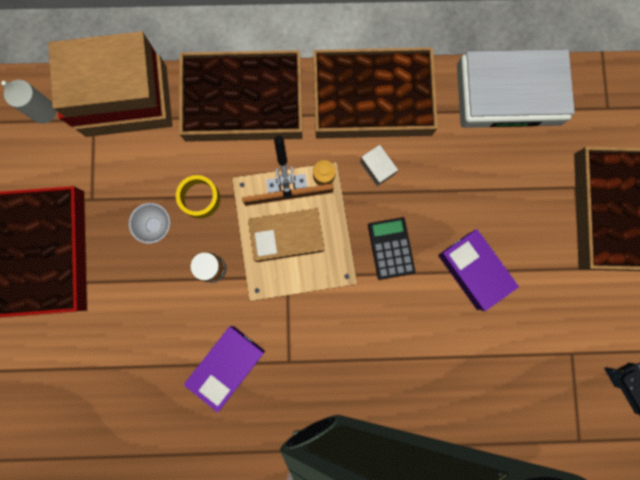

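View pics/side0.png

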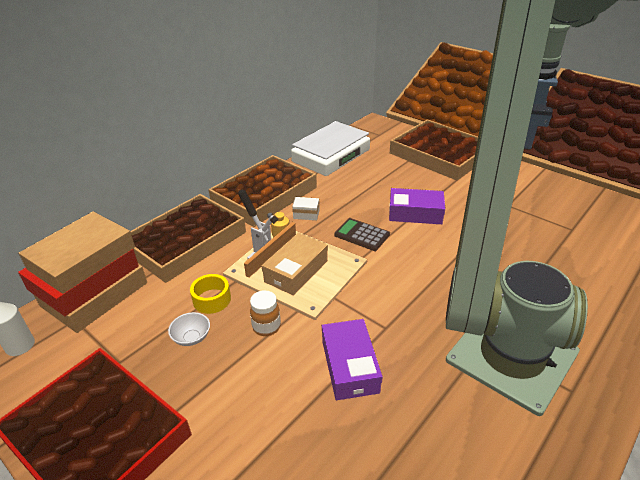

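The top view shows the brown carton at about (287,237), the jig plate at (235-355, 165-298) and the handle tip at (279,140). The purple boxes at (225,368) and (480,270) are decoys. The side view agrees. I'll refine the jig yaw from an enlarged crop.

```bash
python3 - <<'E'
from h import *
f=viewer.grab_frame("top");im=f["img"][:,:,::-1]
c=cv2.resize(im[125:305,225:365],None,fx=3.3,fy=3.3,interpolation=cv2.INTER_CUBIC);cv2.imwrite("pics/crop.png",c)
q=lambda n,p,z:print(n,atz(f,p,z).round(1)[:2])
for p in[(241,185),(335,170),(347,277),(257,291)]:q("screw",p,12)
# model fit overlay: try candidate poses, compare plate mask (light wood)
hsv=cv2.cvtColor(im,cv2.COLOR_BGR2HSV);print(hsv[285,300],hsv[310,270],hsv[270,330])
E
```

```text
screw [642.  206.2]
screw [671.4  -6.7]
screw [428.5 -25.5]
screw [403.2 173.6]
[ 18 106 226] [ 13 152 164] [ 18 106 217]
```

View pics/crop.png

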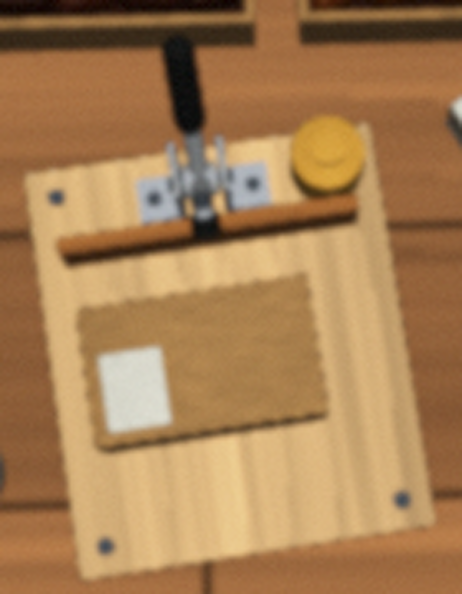

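The crop shows the plate corners at (27,178), (368,125), (435,523) and (82,578). The carton top corners are at (80,310), (307,275), (325,412) and (100,447). The foot (205,225) is raised and the weight stands at (328,155).

```bash
python3 - <<'E'
from h import *
from scipy.optimize import least_squares
f=viewer.grab_frame("top")
px=lambda L:np.array([(225+x/3.3-.35,125+y/3.3-.35) for x,y in L])
def fit(P,L,z,n):
    W=np.array([atz(f,p,z)[:2] for p in px(L)]);P=np.array(P,float)
    g=lambda t:np.array([[np.cos(t),-np.sin(t)],[np.sin(t),np.cos(t)]])
    r=least_squares(lambda v:((P@g(v[2]).T+v[:2])-W).ravel(),[500,100,.1])
    print(n,r.x[:2].round(1),np.degrees(r.x[2]).round(2),r.fun.round(1));return r.x
j=fit([(70,120),(70,-120),(-210,-120),(-210,120)],[(27,178),(368,125),(435,523),(82,578)],12,"jig")
c=fit([(45,75),(45,-75),(-45,-75),(-45,75)],[(80,310),(307,275),(325,412),(100,447)],68,"carton")
t=j[2];M=np.array([[np.cos(t),-np.sin(t)],[np.sin(t),np.cos(t)]])
print("carton in jig",M.T@(c[:2]-j[:2]))
for p in[(-175,0),(-106,0),(130,0),(35,0)]:print(p,(M@p+j[:2]).round(1))
for z,n in((177,"handle_tip"),(80,"clamp_pivot")):
    d=viewer.pinpoint(n,f)[0];print(n,M.T@(atz(f,d["location"],z)[:2]-j[:2]))
E
```

```text
jig [605.6  98.7] 7.36 [ 2.4  2.2  1.7 -1.4 -1.7 -1.3 -2.5  0.5]
carton [520.3 104. ] 7.18 [ 0.4  1.6  0.  -0.7 -0.1 -2.9 -0.3  2. ]
carton in jig [-83.90084046  16.19557006]
(-175, 0) [432.1  76.3]
(-106, 0) [500.5  85.1]
(130, 0) [734.5 115.4]
(35, 0) [640.3 103.2]
handle_tip [89.78592722 -1.52503513]
clamp_pivot [25.43138416 -0.18503059]
```

step_arm(plan=[0,0,0,0,0,0.1085,0,0,0,0,0,0.1085,0,0,0,0,0,0.1085,1.59,-3.63,0,0,0,0,1.59,-3.63,0,0,0,0])

```text
time_s: 1.92
ee_pos: [274.2, -441.0, 195.1]
ee_rot: [-180.0, -0.0, 7.2]
force: [1.1, 1.0, 1.1]
gripper_width: 91.0
gripper_force: 0.0
```

step_arm(plan=[1.59,-3.63,0,0,0,0,1.59,-3.63,0,0,0,0,1.59,-3.63,0,0,0,0,1.59,-3.63,0,0,0,0,1.59,-3.63,0,0,0,0])

```text
time_s: 2.33
ee_pos: [330.0, -248.8, 195.8]
ee_rot: [180.0, -0.0, 7.3]
force: [1.1, -0.5, -0.4]
gripper_width: 91.6
gripper_force: 0.0
```

step_arm(plan=[1.59,-3.63,0,0,0,0,1.59,-3.63,0,0,0,0,1.59,-3.63,0,0,0,0,1.59,-3.63,0,0,0,0,1.59,-3.63,0,0,0,0])

```text
time_s: 2.75
ee_pos: [385.7, -58.5, 196.0]
ee_rot: [180.0, -0.1, 7.3]
force: [1.8, -0.4, 0.9]
gripper_width: 91.0
gripper_force: 0.0
```

step_arm(plan=[1.59,-3.63,0,0,0,0,1.59,-3.63,0,0,0,0,1.59,-3.63,0,0,0,0,1.59,-3.63,0,0,0,0,0,0,0,0,0,0])

```text
time_s: 3.17
ee_pos: [432.0, 97.7, 195.8]
ee_rot: [-179.8, -0.2, 7.7]
force: [0.4, -0.2, 0.2]
gripper_width: 91.1
gripper_force: 0.0
```

```bash
python3 - <<'E'
from h import *
f=viewer.grab_frame("wrist");cv2.imwrite("pics/w1.png",f["img"][:,:,::-1]);print(f["position"],f["attitude"],sensors.state()["ee_pos"])
for k,z in dict(jig=0,carton=12,carton_left=40,carton_right=40,handle_tip=177,clamp_pivot=80).items():
    print(k,[(np.round(d["location"]),round(d["score"],2),atz(f,d["location"],z).round()[:2]) for d in viewer.pinpoint(k,f)[:2]])
E
```

```text
[502.66924934 107.07464836 386.12083687] [165.38322791   0.17606695 -82.28005911] [430.71909006  94.69785819 195.57608318]
jig [(array([348.,  11.]), 0.73, array([605., 101.])), (array([139., 159.]), 0.4, array([459., 272.]))]
carton [(array([329., 118.]), 0.55, array([517., 105.]))]
carton_left [(array([349.,  14.]), 0.65, array([592., 100.]))]
carton_right [(array([420.,  50.]), 0.69, array([576.,  43.]))]
handle_tip []
clamp_pivot []
```

View pics/w1.png

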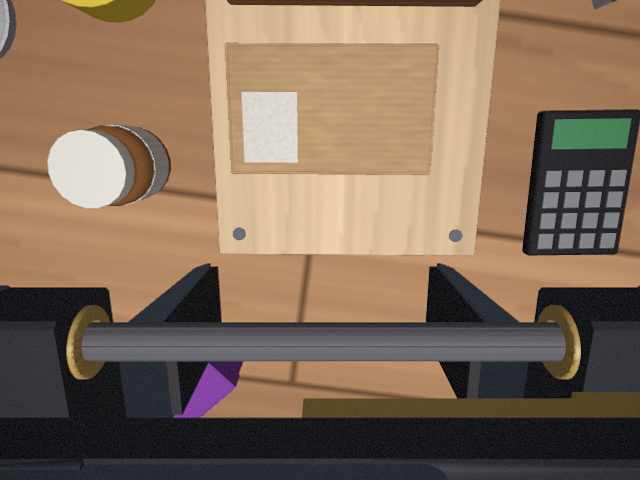

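The wrist view shows the carton top at (226,43)-(438,43)-(430,174)-(231,173), almost square to the tool. The front plate corners are at (220,254) and (474,254). The jar at (100,168) and the calculator are clear.

```bash
python3 - <<'E'
from h import *
f=viewer.grab_frame("wrist")
for n,p,z in[("cTL",(226,43),68),("cTR",(438,43),68),("cBR",(430,174),68),("cBL",(231,173),68),("pL",(220,254),12),("pR",(474,254),12),("sL",(230,3),57),("sR",(480,5),57)]:print(n,atz(f,p,z).round(1)[:2])
E
```

```text
cTL [553.6 175.6]
cTR [572.4  27.4]
cBR [481.7  15.6]
cBL [463.5 165.8]
pL [380.2 182.4]
pR [410.2 -54.6]
sL [581.9 177.1]
sR [6.031e+02 1.000e-01]
```

step_arm(plan=[0,0,3.8,0,0,0,0,0,3.8,0,0,0,0,0,3.8,0,0,0,0,0,3.8,0,0,0,0,0,0,0,0,0])

```text
time_s: 3.98
ee_pos: [424.5, 89.8, 38.4]
ee_rot: [179.9, 0.8, 7.2]
force: [-0.9, -0.1, -0.8]
gripper_width: 91.1
gripper_force: 0.0
```

step_arm(plan=[0.7,0,0,0,0,0,0.8,0,0,0,0,0,0.8,0,0,0,0,0,0.5,0,0,0,0,0,0.5,0,0,0,0,0])

```text
time_s: 4.4
ee_pos: [461.8, 95.8, 45.0]
ee_rot: [180.0, 0.2, 7.3]
force: [-8.3, -1.6, 4.9]
gripper_width: 91.4
gripper_force: 3.6
```

step_arm(plan=[0.5,0,0,0,0,0,0.5,0,0,0,0,0,0.5,0,0,0,0,0,0.5,0,0,0,0,0,0.5,0,0,0,0,0])

```text
time_s: 4.82
ee_pos: [486.0, 99.0, 44.8]
ee_rot: [180.0, 0.2, 7.4]
force: [-5.7, -0.7, 4.4]
gripper_width: 91.3
gripper_force: 3.3
```

step_arm(plan=[0.4,0,0,0,0,0,0.3,0,0,0,0,0,0.2,0,0,0,0,0,0.2,0,0,0,0,0])

```text
time_s: 5.15
ee_pos: [496.8, 100.4, 44.8]
ee_rot: [180.0, 0.2, 7.4]
force: [-7.2, -0.4, 5.4]
gripper_width: 91.2
gripper_force: 3.4
```

step_arm(plan=[0.2,0,0,0,0,0,0.2,0,0,0,0,0])

```text
time_s: 5.32
ee_pos: [497.0, 100.5, 44.7]
ee_rot: [180.0, 0.7, 7.3]
force: [-17.8, -2.2, 14.3]
gripper_width: 91.3
gripper_force: 8.6
```

step_arm(plan=[0.15,0,0,0,0,0,0,0,0,0,0,0,0,0,0,0,0,0])

```text
time_s: 5.57
ee_pos: [497.0, 100.4, 44.6]
ee_rot: [180.0, 0.8, 7.3]
force: [-16.1, -1.3, 13.3]
gripper_width: 91.4
gripper_force: 8.4
```

```bash
python3 - <<'E'
from h import *
f=viewer.grab_frame("wrist");cv2.imwrite("pics/w2.png",f["img"][:,:,::-1]);print(sensors.state()["force"],sensors.state()["ee_pos"])
f=viewer.grab_frame("top");cv2.imwrite("pics/t2.png",cv2.resize(f["img"][125:305,225:365,::-1],None,fx=3.3,fy=3.3,interpolation=cv2.INTER_CUBIC))
E
python3 -c "
import cv2,numpy as np
a=cv2.imread('pics/w2.png');b=cv2.imread('pics/t2.png');a=cv2.resize(a,(440,330));c=np.zeros((594,800,3),np.uint8);b=cv2.resize(b,(360,463));c[:330,:440]=a;c[:463,440:]=b;cv2.imwrite('pics/c2.png',c)"
```

```text
[-15.56863824  -1.70099606  12.86733356] [496.9842696  100.41447449  44.58011245]
```

View pics/c2.png

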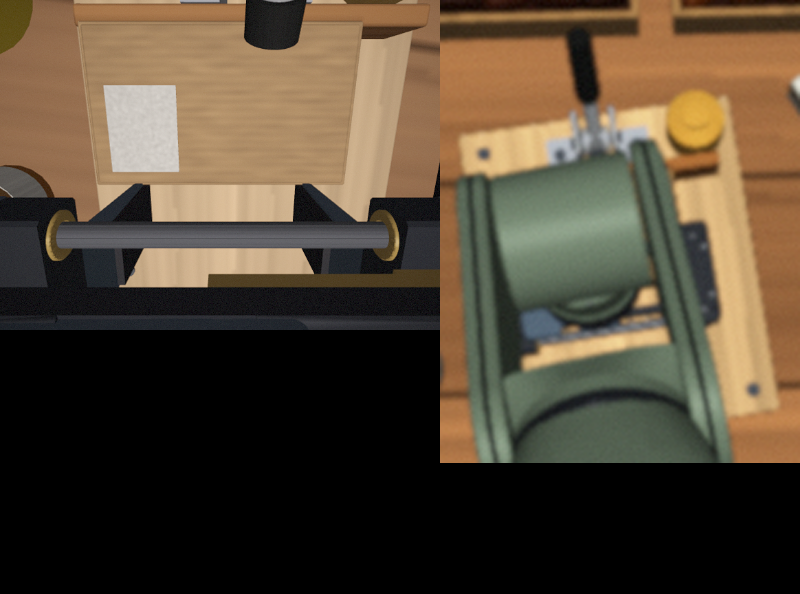

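The carton's far edge lies along the stop with no visible gap (wrist inset row ~22), and the clamp is still open. I'll back off, rise and close the fingers.

step_arm(plan=[-1.5,0,0,0,0,0,-2.5,0,0,0,0,0,0,0,-4,0,0,0,0,0,-4,0,0,0,0,0,-4,0,0,0], hand=9.1)

```text
time_s: 6.08
ee_pos: [464.1, 96.2, 166.2]
ee_rot: [180.0, -0.1, 7.4]
force: [1.3, -0.0, 0.1]
gripper_width: 91.0
gripper_force: 0.0
```

step_arm(plan=[0,0,-4,0,0,0,0,0,-4,0,0,0,0,0,-2,0,0,0,0,0,0,0,0,0,0,0,0,0,0,0], hand=0)

```text
time_s: 6.5
ee_pos: [465.4, 96.4, 266.0]
ee_rot: [-180.0, -0.3, 7.4]
force: [0.7, -0.7, -1.4]
gripper_width: 60.5
gripper_force: 0.0
```

```bash
python3 - <<'E'
from h import *
f=viewer.grab_frame("wrist");cv2.imwrite("pics/w3.png",f["img"][:,:,::-1]);s=sensors.state();print(s["ee_pos"],s["ee_rot"],s["gripper_width"])
for k,z in dict(jig=0,carton=12,carton_left=40,carton_right=40,handle_tip=177,clamp_pivot=80).items():
    print(k,[(np.round(d["location"]),round(d["score"],2),atz(f,d["location"],z).round()[:2]) for d in viewer.pinpoint(k,f)[:2]])
E
```

```text
[464.33142121  96.17654188 264.16800987] [ 1.79999399e+02 -8.42344926e-02  7.35000372e+00] 56.786033672075526
jig [(array([339.,  66.]), 0.7, array([606.,  99.]))]
carton [(array([322., 112.]), 0.96, array([559., 110.]))]
carton_left [(array([244.,  63.]), 0.92, array([592., 187.]))]
carton_right [(array([397.,  59.]), 0.61, array([613.,  47.]))]
handle_tip []
clamp_pivot [(array([344.,  11.]), 0.8, array([636., 102.])), (array([339.,  66.]), 0.42, array([594., 100.]))]
```

View pics/w3.png

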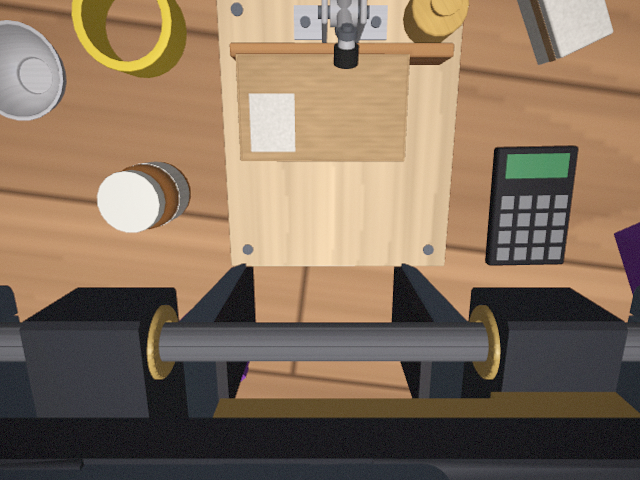

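The carton stays flat along the stop, and the foot at (346,55) is still raised. The neighbouring objects haven't moved. Next I go over the handle to its far side.

step_arm(plan=[3.86,0.23,0,0,0,0,3.86,0.23,0,0,0,0,3.86,0.23,0,0,0,0,3.86,0.23,0,0,0,0,3.86,0.23,0,0,0,0])

```text
time_s: 7.27
ee_pos: [658.7, 109.5, 262.7]
ee_rot: [180.0, 0.1, 7.4]
force: [0.5, -0.2, 0.9]
gripper_width: 1.2
gripper_force: 0.0
```

step_arm(plan=[3.86,0.23,0,0,0,0,3.86,0.23,0,0,0,0,0,0,0,0,0,0,0,0,0,0,0,0,0,0,0,0,0,0])

```text
time_s: 7.68
ee_pos: [733.7, 114.7, 262.3]
ee_rot: [-180.0, 0.2, 7.4]
force: [-0.4, 0.3, 0.2]
gripper_width: 0.5
gripper_force: 0.0
```

```bash
python3 - <<'E'
from h import *
f=viewer.grab_frame("side");s=sensors.state();print(s["ee_pos"],s["ee_rot"],s["gripper_width"])
cv2.imwrite("pics/s4.png",cv2.resize(f["img"][80:330,150:400,::-1],None,fx=2.4,fy=2.4))
print([(d["location"],d["score"],atz(f,d["location"],177)) for d in viewer.pinpoint("handle_tip",f)[:2]])
E
```

```text
[733.32209154 114.75251586 263.67958033] [-1.79999940e+02  6.14286921e-02  7.35692385e+00] 0.6454269533106433
[([242.1, 193.0], 0.8, array([688.26231298, 109.54532948, 177.        ]))]
```

View pics/s4.png

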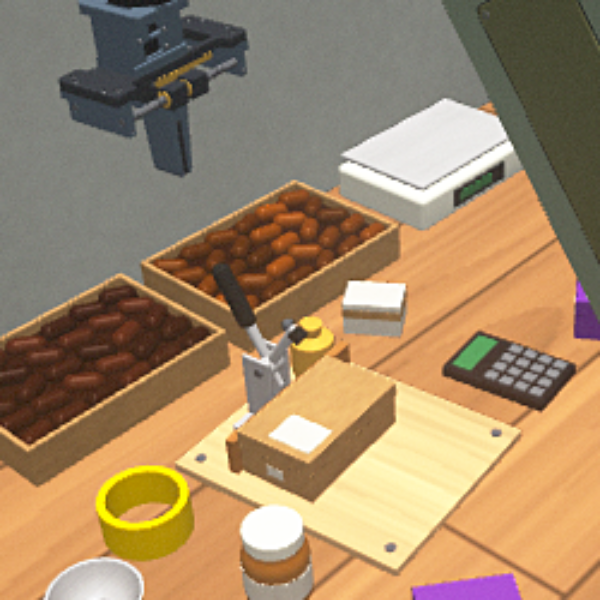

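The side view shows the closed gripper above and behind the handle, whose tip is at (222,268). The carton is against the stop. Now I descend behind the handle.

step_arm(plan=[0,0,3.5,0,0,0,0,0,3.5,0,0,0,0,0,2.7,0,0,0,0,0,0,0,0,0,0,0,0,0,0,0])

```text
time_s: 8.2
ee_pos: [732.9, 114.7, 167.1]
ee_rot: [180.0, 0.1, 7.4]
force: [-0.1, 0.4, 0.3]
gripper_width: 0.6
gripper_force: 0.0
```

step_arm(plan=[-0.8,0,0,0,0,0,-0.8,0,0,0,0,0,-0.8,0,0,0,0,0,-0.8,0,0,0,0,0,-0.8,0,0,0,0,0])

```text
time_s: 8.62
ee_pos: [694.4, 109.6, 168.3]
ee_rot: [180.0, -0.2, 7.4]
force: [1.6, 0.5, 2.2]
gripper_width: 0.5
gripper_force: 1.4
```

step_arm(plan=[-0.8,0,0,0,0,0,-0.8,0,0,0,0,0,-0.8,0,0,0,0,0,-0.8,0,0,0,0,0,-0.8,0,0,0,0,0])

```text
time_s: 9.03
ee_pos: [653.0, 104.3, 165.9]
ee_rot: [180.0, 0.2, 7.4]
force: [0.6, -0.1, 0.4]
gripper_width: 0.5
gripper_force: 0.0
```

step_arm(plan=[-0.8,0,0,0,0,0,-0.8,0,0,0,0,0,0,0,0,0,0,0,0,0,0,0,0,0])

```text
time_s: 9.37
ee_pos: [638.6, 102.4, 166.6]
ee_rot: [180.0, 0.0, 7.3]
force: [-0.5, 0.4, -1.4]
gripper_width: 0.8
gripper_force: 0.0
```

```bash
python3 - <<'E'
from h import *
f=viewer.grab_frame("side");s=sensors.state();print(s["ee_pos"],s["force"])
cv2.imwrite("pics/s5.png",cv2.resize(f["img"][80:330,150:400,::-1],None,fx=2.4,fy=2.4))
E
```

```text
[639.14494302 102.50217815 166.58138368] [ 0.15896723  0.13521503 -0.13191659]
```

View pics/s5.png

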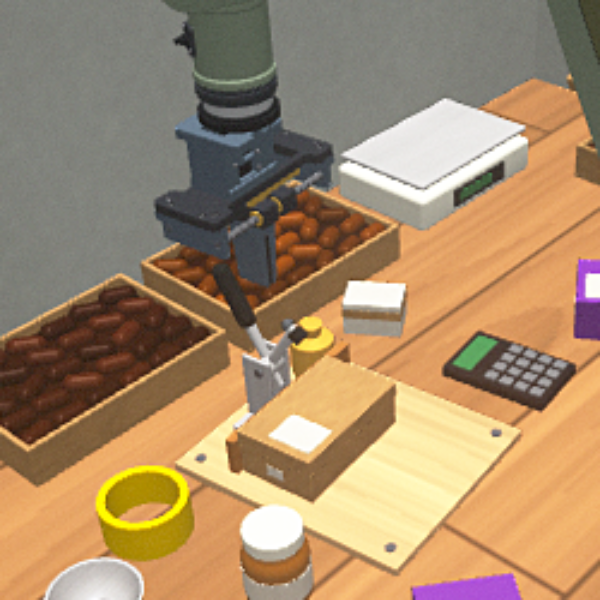

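The handle at (222,268) is still open: the fingers slipped past its -y side. I'll triangulate the tip and correct y.

```bash
python3 - <<'E'
from h import *
fs={n:viewer.grab_frame(n) for n in("side","top")}
def tri(P):
    A=np.zeros((3,3));b=np.zeros(3)
    for n,p in P.items():
        o,d=ray(fs[n],p);d/=np.linalg.norm(d);M=np.eye(3)-np.outer(d,d);A+=M;b+=M@o
    return np.linalg.solve(A,b).round(1)
print("tip",tri(dict(top=(279,140),side=(242.1,193))),"pivot",tri(dict(top=(287,180),side=(260,233))))
s=fs["side"]
for n,p in dict(fingertip=(639,102.5,152.6),end=(697,120,180),tipguess=(687.3,108.7,177)).items():print(n,proj(s,p),(proj(s,p)-[150,80])*2.4)
im=s["img"].astype(int);dark=(im.sum(2)<110)[185:225,232:262];r,c=np.nonzero(dark);print([(i+185,c[r==i].min()+232,c[r==i].max()+232) for i in range(0,40,3) if (r==i).any()])
st=sensors.state();print(st["ee_pos"])
E
```

```text
tip [689.1 108.9 176.3] pivot [639.5 102.7  71.7]
fingertip [258.9659118  207.14422387] [261.51818831 305.14613728]
end [236.38539882 192.54209453] [207.32495716 270.10102686]
tipguess [242.61966899 192.98993206] [222.28720558 271.17583694]
[(197, np.int64(240), np.int64(240)), (203, np.int64(239), np.int64(244)), (206, np.int64(245), np.int64(245)), (215, np.int64(250), np.int64(253)), (221, np.int64(233), np.int64(233))]
[639.4856378  102.50506377 166.56148901]
```

```bash
python3 - <<'E'
from h import *
print(env.finger_overhang)
f=viewer.grab_frame("side");st=sensors.state();print(st["ee_pos"],st["gripper_width"])
print("s4 tip pred",(proj(f,(733.3,114.75,249.7))-[150,80])*2.4)
ov=f["img"][:,:,::-1].copy()
T=R.from_euler('xyz',st["ee_rot"],degrees=True).as_matrix()
big=cv2.resize(ov[130:270,190:330],None,fx=4.2,fy=4.2,interpolation=cv2.INTER_CUBIC)
for d,c in(((16,0,14),(0,0,255)),((-16,0,14),(0,255,0)),((0,0,0),(255,0,255))):
    p=(proj(f,np.array(st["ee_pos"])+T@np.array(d))-[190,130])*4.2;cv2.circle(big,tuple(int(v) for v in p),4,c,-1)
cv2.imwrite("pics/s6.png",big)
E
```

```text
14.0
[639.46524223 102.53070461 166.4780309 ] 0.6221517202723651
s4 tip pred [178.64026549 196.93713559]
```

View pics/s6.png

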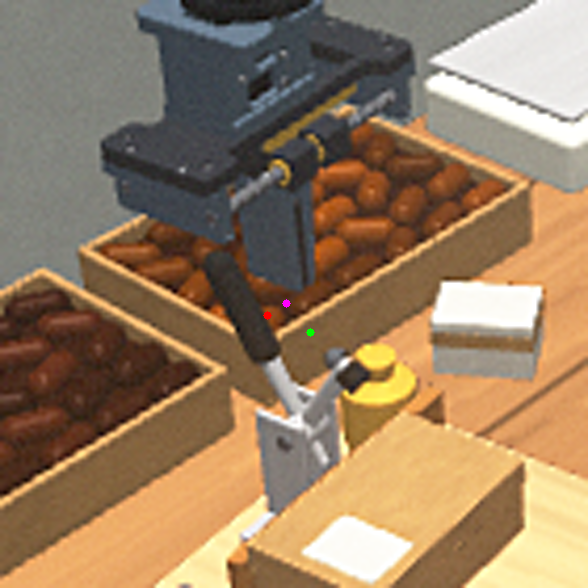

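The drawn fingertips sit about 25 mm higher in the image than the reported pose puts them: tip edge at (247,275)-(308,293), predicted (267,315)-(310,332). The fingers therefore rode over the handle's round end. I'll go back and push lower.

step_arm(plan=[0,0,-3,0,0,0,0,0,-3,0,0,0,3.2,0,0,0,0,0,3.2,0,0,0,0,0,3.1,0,0,0,0,0])

```text
time_s: 9.98
ee_pos: [734.9, 114.9, 228.1]
ee_rot: [180.0, -0.1, 7.4]
force: [0.2, -0.8, 0.5]
gripper_width: 0.3
gripper_force: 0.0
```

step_arm(plan=[0,0,3,0,0,0,0,0,3,0,0,0,0,0,2.6,0,0,0,0,0,0,0,0,0,0,0,0,0,0,0])

```text
time_s: 10.4
ee_pos: [732.8, 114.6, 139.0]
ee_rot: [180.0, 0.2, 7.4]
force: [0.3, 0.0, 0.7]
gripper_width: 0.4
gripper_force: 0.0
```

step_arm(plan=[-0.8,0,0,0,0,0,-0.8,0,0,0,0,0,-0.8,0,0,0,0,0,-0.8,0,0,0,0,0])

```text
time_s: 10.73
ee_pos: [705.4, 111.0, 145.2]
ee_rot: [180.0, -0.8, 7.4]
force: [8.5, 0.8, 7.3]
gripper_width: 0.5
gripper_force: 4.2
```

step_arm(plan=[-0.8,0,0,0,0,0,-0.8,0,0,0,0,0])

```text
time_s: 10.9
ee_pos: [688.8, 108.9, 145.3]
ee_rot: [180.0, -0.7, 7.4]
force: [3.9, -0.7, 3.7]
gripper_width: 0.4
gripper_force: 2.3
```

step_arm(plan=[-0.8,0,0,0,0,0,-0.8,0,0,0,0,0,-0.8,0,0,0,0,0])

```text
time_s: 11.15
ee_pos: [660.4, 105.2, 141.2]
ee_rot: [180.0, 0.0, 7.4]
force: [-0.4, 0.1, 1.1]
gripper_width: 0.8
gripper_force: 0.1
```

step_arm(plan=[-0.8,0,0,0,0,0,-0.8,0,0,0,0,0,0,0,0,0,0,0])

```text
time_s: 11.4
ee_pos: [643.5, 103.1, 140.1]
ee_rot: [180.0, 0.2, 7.4]
force: [0.3, -0.4, 0.5]
gripper_width: 0.7
gripper_force: 0.0
```

```bash
python3 - <<'E'
from h import *
f=viewer.grab_frame("side");s=sensors.state();print(s["ee_pos"],s["force"])
cv2.imwrite("pics/s7.png",cv2.resize(f["img"][80:330,150:400,::-1],None,fx=2.4,fy=2.4))
E
```

```text
[644.7569455  103.23799844 140.28808241] [ 0.02517776 -0.64543392 -0.23850162]
```

View pics/s7.png

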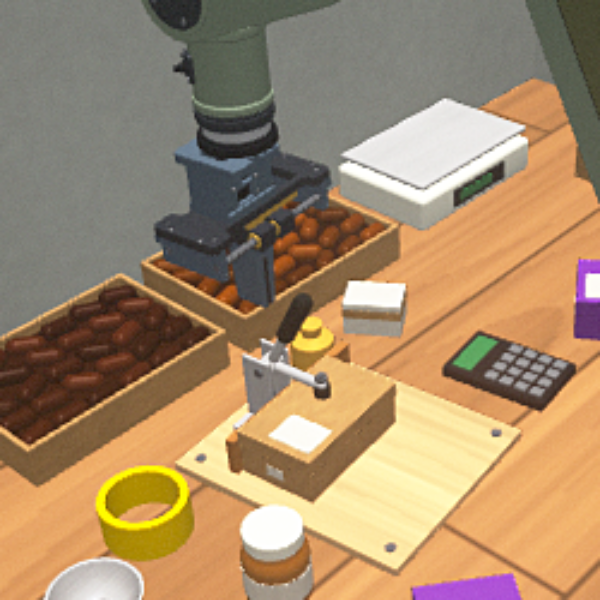

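The clamp has snapped over: the handle now leans towards the carton at (295,318), the foot is on the lid at (322,388), and the carton sits at the stop. I'll retreat and hand in.

step_arm(plan=[3,0,0,0,0,0,3,0,0,0,0,0,0,0,-4,0,0,0,0,0,-4,0,0,0,0,0,-4,0,0,0])

```text
time_s: 11.87
ee_pos: [705.8, 111.1, 259.7]
ee_rot: [180.0, 0.2, 7.4]
force: [0.4, -0.7, 0.2]
gripper_width: 0.5
gripper_force: 0.0
```

step_arm(plan=[0,0,0,0,0,0,0,0,0,0,0,0,0,0,0,0,0,0,0,0,0,0,0,0,0,0,0,0,0,0])

```text
time_s: 12.28
ee_pos: [704.8, 111.0, 258.4]
ee_rot: [180.0, 0.2, 7.4]
force: [0.1, -0.5, -0.1]
gripper_width: 0.2
gripper_force: 0.0
```

```bash
python3 - <<'E'
from h import *
f=viewer.grab_frame("side");t=np.radians(7.36);M=np.array([[np.cos(t),-np.sin(t)],[np.sin(t),np.cos(t)]])
for k,z in dict(carton_left=40,carton_right=40,handle_tip=177).items():print(k,[(round(d["score"],2),(M.T@(atz(f,d["location"],z)[:2]-[605,98])).round()) for d in viewer.pinpoint(k,f)[:3]])
print(env.job_done())
E
```

```text
carton_left [(0.9, array([-356.,  278.])), (0.84, array([ 4., 89.])), (0.69, array([   8., -168.]))]
carton_right [(0.68, array([-270.,  177.])), (0.59, array([ -9., -43.]))]
handle_tip [(0.56, array([-16.,   0.]))]
the job is handed in; nothing more can be done
None
```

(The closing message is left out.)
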